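Put the slide cases away in the gated slide store

TASK

Put every slide case on the bench (the wooden boxes with a grip rib on top) away in the gated slide store: lift the latch bar out of its catch and let the sprung gate swing wide open, pull the tray all the way out to its stop, and stand all the cases on the tray floor, upright with the rib on top, none on top of another. Then push the tray fully home, swing the gate shut against its spring with the bar held up, and hold it there while you lower the bar all the way down behind the catch, so that the gate stays shut by itself. Leave the other things on the bench where they are.

Things in the scene. Friction and masses are not known exactly. Their poses are not given: they have to be found in the camera images.
- store: the slide store, fixed to the bench: grey box 200 (x) x 214 (y) x 108 mm high; the gate closes its front, which faces its own -x. Origin: centre of its underside, on the bench. Side walls 100 mm high. The first 110 mm behind the gate have no roof; the roof (top at 108 mm) starts at x = +8 mm
- gate_hinge (a point): a point on the gate's vertical hinge line, at bench height, at (-109, +107, 0) mm in the store's frame; axes as the store's
- gate (a joint): gate angle, rad: 0 shut, to a stop at 1.75, wide open; seen from above it opens clockwise about the hinge, out to the store's front. Clear pane in a steel frame, 10 mm thick, 206 mm long from the hinge, top edge at 84 mm. A torsion spring (0.44 N m when shut, 0.09 wide open) drives it open in about 3 s once free; only the latch keeps it shut
- latch_bar (a joint): latch bar angle, rad: 0 down (level), to 0.5 with its free end lifted. Steel bar along the gate's front face, 8 mm thick, 14 mm high, reaching 196 mm from its pivot. Falls by gravity. Clears the catch above 0.13; cannot ride over it by itself: hold it up (0.2 to 0.35) while shutting the gate, lower it once the gate is at 0. Let go too soon, it jams on the lip or the gate springs open
- latch_pivot (a point): the latch bar's pivot, on the gate: 40 mm from the hinge line, 10 mm in front of the gate's middle plane, 79 mm above the bench; its axis runs through the gate (this frame's x, when shut the store's x)
- catch_lip (a point): the catch: steel bracket outside the store's front corner on its -y side. This point is the middle of the top edge of its upright lip, 92 mm above the bench, 8 mm thick (x), 20 mm wide (y); the end of the lowered bar sits behind the lip (on its store side) and keeps the gate shut
- latch_tab (a point): grip point of the black upright thumb tab on the latch bar, 117 mm above the bench when down, 125 mm from the bar's pivot, 38 mm above its middle. Plate 10 mm thick (this frame's x, through the gate), 30 mm wide (y), top 23 mm above this point, clear for 25 mm below it. Moves with bar and gate: pinched across its thickness it lifts the bar and swings the gate in one grip
- tray (a joint): how far the tray is pulled out of the store, m: 0 home, 0.14 at its stop; it slides along the store's x (out is -x), about 2 N of friction, and stays where it is left. Pull it out only with the gate wide open
- tray_floor (a point): centre of the tray's inner floor, 16 mm above the bench; axes as the store's. The inside is 130 mm (x) by 164 mm (y) with a rim 16 mm high; four cases fit in two rows of two, their long side along y, centres at x = +-31 and y = +-40 mm
- tray_pull (a point): grip point of the tray's pull: an upright black plate in the middle of the tray's front wall, 11 mm thick (x), 40 mm wide (y), top at 103 mm above the bench, this point at 86 mm, in the middle of its thickness, 70.5 mm in front of the tray's middle
- case0_mid (a point): slide case: wooden box 48 (its x) x 72 (y) x 34 mm high with a wooden grip rib on top, 14 mm thick (x), 48 mm long (y), from 34 to 64 mm above its underside; 0.13 to 0.25 kg. This point: its centre, 32 mm above its underside; z up through the rib. Three or all four are present
- case1_mid (a point): slide case: wooden box 48 (its x) x 72 (y) x 34 mm high with a wooden grip rib on top, 14 mm thick (x), 48 mm long (y), from 34 to 64 mm above its underside; 0.13 to 0.25 kg. This point: its centre, 32 mm above its underside; z up through the rib. Three or all four are present
- case2_mid (a point): slide case: wooden box 48 (its x) x 72 (y) x 34 mm high with a wooden grip rib on top, 14 mm thick (x), 48 mm long (y), from 34 to 64 mm above its underside; 0.13 to 0.25 kg. This point: its centre, 32 mm above its underside; z up through the rib. Three or all four are present
- case3_mid (a point): slide case: wooden box 48 (its x) x 72 (y) x 34 mm high with a wooden grip rib on top, 14 mm thick (x), 48 mm long (y), from 34 to 64 mm above its underside; 0.13 to 0.25 kg. This point: its centre, 32 mm above its underside; z up through the rib. Three or all four are present
- vial: bystander, not to be moved: small black-capped glass vial, 28 mm across, 65 mm tall, standing among the cases; origin at its underside
- beaker: bystander, not to be moved: glass beaker, 70 mm across, 90 mm tall; origin at its underside
- reagent: bystander, not to be moved: amber bottle, 60 mm across, 130 mm tall; origin at its underside
- petri: bystander, not to be moved: closed clear petri dish, 86 mm across, 16 mm high; origin at its underside
- forceps: bystander, not to be moved: steel forceps, 120 mm long, lying flat; origin at its underside
- power_pack: bystander, not to be moved: black microscope power pack, plain block 100 x 60 x 32 mm, no rib on top; origin at its underside
- pencil: bystander, not to be moved: pencil, 180 mm long, lying flat; origin at its underside

How it is judged:
On the way, in this order (a step that is already met when the one before it is completed fails the run):
1. the latch is lifted and the gate stands wide open (value of joint gate above 1.3 rad), for 0.2 s.
2. the tray is pulled out to its stop (value of joint tray above 0.13 m), for 0.2 s.
3. every case stands upright on the tray floor (x of case0_mid in the frame of tray_floor between -0.05 and 0.05 m and y of case0_mid in the frame of tray_floor between -0.062 and 0.062 m and z of case0_mid in the frame of tray_floor between 0.022 and 0.042 m and angle between each of case0_mid, case1_mid, case2_mid, case3_mid's own z axis and vertical below 0.15 rad and x of case1_mid in the frame of tray_floor between -0.05 and 0.05 m and y of case1_mid in the frame of tray_floor between -0.062 and 0.062 m and z of case1_mid in the frame of tray_floor between 0.022 and 0.042 m and x of case2_mid in the frame of tray_floor between -0.05 and 0.05 m and y of case2_mid in the frame of tray_floor between -0.062 and 0.062 m and z of case2_mid in the frame of tray_floor between 0.022 and 0.042 m and x of case3_mid in the frame of tray_floor between -0.05 and 0.05 m and y of case3_mid in the frame of tray_floor between -0.062 and 0.062 m and z of case3_mid in the frame of tray_floor between 0.022 and 0.042 m), for 0.2 s.
4. the tray is pushed home, loaded (all of step 3 and value of joint tray below 0.01 m), for 0.2 s.
5. the gate is shut with the latch bar down behind the catch (value of joint each of gate, latch_bar below 0.05 rad), for 0.3 s.
At the end, for the whole second after the job is handed in: All cases stand upright (0.15 rad) on the tray floor, none stacked, centres within 50 mm (x) and 62 mm (y) of its middle; tray within 10 mm of home; gate within 0.05 rad of shut and latch bar within 0.05 rad of down; all at rest (all of step 4 and all of step 5 and linear speed of each of case0, case1, case2, case3 below 0.02 m/s); the robot touches nothing.
It fails at once if one of the other things on the bench is moved more than 6 cm (distance of any of vial, beaker, reagent, petri, forceps, power_pack, pencil from where it was at the start of the episode above 0.06 m).
Of case0, case1, case2, case3 only 3 to 4 are there at a start; the rules pass over those that are not, and their reading is None.
At some moment in a run one of case0, case1, case2, case3 may be knocked a few centimetres aside while the robot is not near it.
Once in a run the grip may slacken for a moment while it holds something.
It also fails if it takes over 210 s, if anything falls off the work surface, if the arm or the gripper's body presses on something with over 40 N, if the wrist force passes 120 N, or if a joint passes its speed limit or range.

ROBOT

A 6-joint arm with a two-finger parallel gripper is mounted at the origin on the work surface. World frame = base frame: x ahead of the robot, y to its left, z up, the work surface at z = 0. Lengths are in m, angles in rad, forces in N, time in s.
With the tool pointing down it reaches from about 0.225 to 0.875 m from the base axis. Payload 3.4 kg.
Tool frame: the origin (TCP) lies at the very end of the fingers, on their centre line; the grasp point (between the pads) lies 19 mm behind it; z points along the fingers, y is the line along which they close (so a half turn about z gives the same grasp; the last joint's range is limited). The gripper opens to 85 mm and grips with 20 to 120 N. Pads are 22 mm wide; open, the fingers measure 114 mm over their backs; the gripper's body (76 mm by 85 mm) begins 54 mm behind the grasp point. The pads swing forward as they close: fully open they stand 13 mm farther back than shut.
Start: joints at [1.053, 0.276, 1.505, -0, 1.361, -0.121], TCP at [0.222, 0.53, 0.231] pointing down, gripper open.
Joint ranges: [-2.89, 2.89], [-0.75, 2.08], [0.22, 2.7], [-1.18, 4.32], [0.11, 2.71], [-2.7, 2.7]. Speed limits (rad/s): [2.57, 2.57, 3.14, 3.14, 3.14, 3.14].

INTERFACE

Orientations are given as a unit quaternion [w, x, y, z].
In Python, from rig import readout, vision, manip gives the robot as it stands.
- The arm moves only by the shell command python3 -m handwheel 'ROWS' [FORCE]. ROWS is JSON, a list of rows, each a list of 3 entries, a list of its own where there are three numbers: the shift along the tool's x, y, z in mm, then the turn, a rotation vector about the tool's x, y, z in units of 6 degrees (1.0 is 6 degrees), then the closure, from -1 (fully open) to 1 (shut), so that 0 is half open. A call has 1 to 20 rows; each row shifts and turns the commanded pose from where the row before left it, along the tool's axes as they then stand; what a row does not reach is not made up. A row lasts 1/8 s, in which the tool goes at most 62.5 mm and 10.7 degrees, less where a joint would pass 70% of its speed; a pose out of reach is approached as far as the arm can. A call is refused whole if a number of a shift passes 62.5 or a number of a turn 1, either way. A call with a gripper value outside its range is refused whole. The fingers move at their own pace and stop on an object; FORCE is the grip in N (left out, the last holds). Time passes only in rows, so rows that do not move let the fingers close. It gives the time, the measured TCP pose, the force, the opening and the grip force at its end, in the units of the state.
- readout.get_state(): the state, without advancing time (a new reading comes with each control period).
- vision.get_image(name): name is "scene" or "top" or "wrist"; returns the picture (400x640x3 uint8, blue, green, red); there is no depth.
- vision.camera_params(name): a dict with "intrinsics" (3x3 intrinsics, pixels), "rvec" (rotation vector, rad) and "tvec" (3), from world to camera coordinates, as OpenCV has them; the wrist camera has in their place "hand_eye" (4x4, takes a point from camera to tool coordinates, whose origin is the TCP and whose axes are the flange's). Camera axes: x right, y down, z forward; pixel columns grow to the right and rows downward; lengths in m; the calibration is good to about 2 mm. The wrist camera is an equidistant fisheye: a pixel r from the principal point sees the ray r / f radians off the axis. A picture is of the moment at which its call begins: read the wrist's pose just before it. camera_params takes no time and is no camera call.
- manip.sign_off(): hands the job in; it is judged then, once.
The state is a dict: "clock": time; "qpos": joint angles; "qd": joint speeds; "effort": joint torques, N m; "position": TCP position; "ee_rot": TCP orientation; "contact_force": force on the tool from outside, world axes, zero at the start; "moment": the same for the moment, N m; "width": finger opening in m; "gripper_force": force on a finger pad.
Only numpy, scipy, OpenCV 4.12 (cv2) and the standard library are available. Lean on these libraries where they do the work, as an engineer would, in place of code of your own. Each camera call takes 0.05 s, during which the arm holds its last target. There are 200 camera calls.

## Working session

There is one attempt and no reset: what is moved stays moved. The work goes in short steps, Python scripts to look and compute and a shell command to move; the robot and the scene stay as the last step left them, time stands still between calls to the robot, and variables do not carry over. Pictures are saved under pics/ and viewed, at most 14 in all, crops included, and the job is handed in when it is done.

```bash
ls; mkdir -p pics
python3 - <<'E'
from rig import readout, vision, manip
import cv2
s=readout.get_state();print(s)
for n in("scene","top"):
    cv2.imwrite(f"pics/{n}0.png",vision.get_image(n));print(n,vision.camera_params(n))
print(vision.camera_params("wrist"))
E
```

```text
pics
{'clock': 0.0, 'qpos': array([ 1.05299395e+00,  2.76572167e-01,  1.50616035e+00, -5.98856364e-06,
        1.36071006e+00, -1.20990662e-01]), 'qd': array([ 0.00166101,  0.00055859, -0.00025662, -0.00201048,  0.00038747,
       -0.00234394]), 'effort': array([-1.96586559e-03, -4.16778481e+01, -2.45803821e+01,  1.78482048e-05,
        1.11054821e-02,  2.64267840e-05]), 'position': array([0.22195434, 0.52984028, 0.2304419 ]), 'ee_rot': array([-2.87652695e-04,  1.97106014e-01,  9.80381744e-01, -8.79102312e-04]), 'contact_force': array([-0.39734399,  0.28143587, -0.02749184]), 'moment': array([-0.00300806,  0.00703261, -0.04248385]), 'gripper_force': 0.0, 'width': 0.0852507405575141}
scene {'intrinsics': array([[374.30091856,   0.        , 325.74408787],
       [  0.        , 374.30091856, 198.3031726 ],
       [  0.        ,   0.        ,   1.        ]]), 'rvec': array([ 2.25621292,  1.0236582 , -0.36614466]), 'tvec': array([-0.35158716, -0.25823684,  1.24679964])}
top {'intrinsics': array([[415.18712336,   0.        , 317.48758221],
       [  0.        , 415.18712336, 197.74206985],
       [  0.        ,   0.        ,   1.        ]]), 'rvec': array([ 2.0416672 , -2.19172491,  0.23148683]), 'tvec': array([0.005578  , 0.58539694, 0.90602112])}
{'intrinsics': array([[309.70691629,   0.        , 322.42821776],
       [  0.        , 309.70691629, 199.20737024],
       [  0.        ,   0.        ,   1.        ]]), 'hand_eye': array([[ 6.67008902e-04, -9.51588868e-01, -3.07373033e-01,
         7.77328725e-02],
       [ 9.99999695e-01,  5.09812714e-04,  5.91712918e-04,
         7.22637877e-04],
       [-4.06364746e-04, -3.07373334e-01,  9.51588918e-01,
        -1.43165667e-01],
       [ 0.00000000e+00,  0.00000000e+00,  0.00000000e+00,
         1.00000000e+00]])}
```

View pics/top0.png

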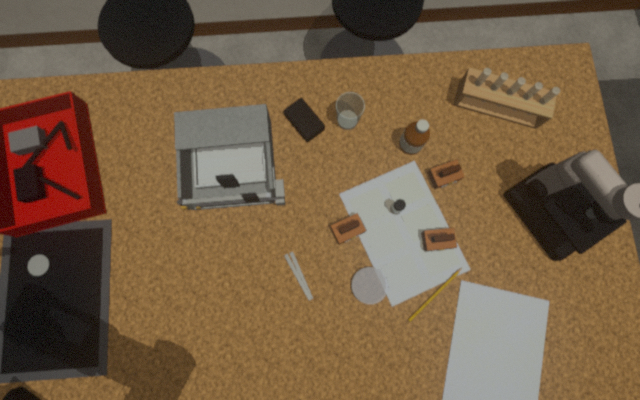

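View pics/scene0.png

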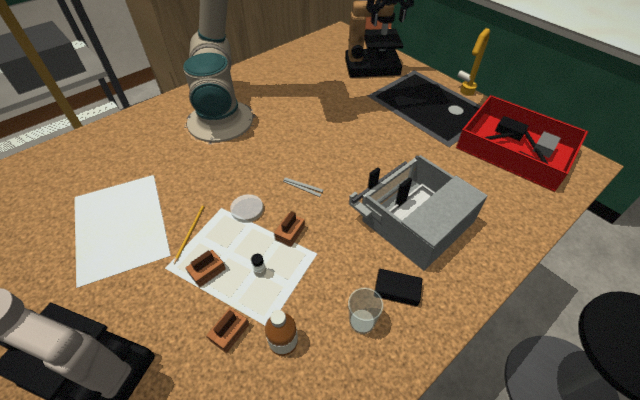

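Top view: store at (175–285, 105–208) with its front towards the image bottom, tab at (250,198), pull at (228,181). There are three cases, at (447,173), (348,229) and (439,239), with the vial at (399,206), petri dish at (369,286), bottle at (414,136) and beaker at (348,110). I'll zoom in on the store and segment the cases.

```bash
cat > h.py <<'E'
import numpy as np, cv2
from scipy.spatial.transform import Rotation as R
from rig import readout, vision
def cam(n):
    p=vision.camera_params(n); return p["intrinsics"],cv2.Rodrigues(p["rvec"])[0],p["tvec"],p["rvec"]
def ray(n,uv,z):
    K,Rm,t,_=cam(n); uv=np.atleast_2d(np.asarray(uv,float)); d=(np.linalg.inv(K)@np.c_[uv,np.ones(len(uv))].T).T@Rm
    c=-Rm.T@t; return c+d*((z-c[2])/d[:,2])[:,None]
def proj(n,P):
    K,Rm,t,rv=cam(n); return cv2.projectPoints(np.atleast_2d(np.asarray(P,float)),rv,t,K,None)[0][:,0]
def tcp():
    s=readout.get_state(); w,x,y,z=s["ee_rot"]; return s,s["position"],R.from_quat([x,y,z,w])
def delta(target,yaw=None):
    """shift in tool mm and turn in 6deg units to world target with tool down, tool y along yaw (mod pi)"""
    s,p,q=tcp(); print("pos",p.round(4),"F",s["contact_force"].round(1),"t",round(s["clock"],2),"w",round(s["width"],4))
    print("shift tool mm",(q.inv().apply(np.asarray(target)-p)*1000).round(1))
    if yaw is not None:
        out=[]
        for k in(0,np.pi):
            y=np.array([np.cos(yaw+k),np.sin(yaw+k),0]);z=np.array([0,0,-1.]);x=np.cross(y,z)
            out.append((q.inv()*R.from_matrix(np.c_[x,y,z])).as_rotvec()/np.radians(6))
        o=min(out,key=np.linalg.norm); print("turn",o.round(2), "q6",s["qpos"][5].round(2))
def wristpix(P):
    """world points to wrist pixels"""
    s,p,q=tcp(); c=vision.camera_params("wrist");H=c["hand_eye"];K=c["intrinsics"]
    T=q.inv().apply(np.atleast_2d(P)-p); C=(T-H[:3,3])@H[:3,:3]; r=np.linalg.norm(C[:,:2],axis=1); th=np.arctan2(r,C[:,2])
    return C[:,:2]/r[:,None]*(th*K[0,0])[:,None]+K[:2,2]
E
python3 - <<'E'
from h import *
im=cv2.imread("pics/top0.png")
cv2.imwrite("pics/crop1.png",cv2.resize(im[95:220,165:295],None,fx=4.6,fy=4.6,interpolation=cv2.INTER_CUBIC))
hsv=cv2.cvtColor(im,cv2.COLOR_BGR2HSV)
for u,v in((447,173),(348,229),(439,239)): print(hsv[v+7,u-5:u+6].tolist(), hsv[v,u].tolist())
print(proj("top",[[.222,.53,.23],[0,0,0]]),proj("scene",[[.222,.53,.23]]))
print(ray("top",[[250,198]],.12),ray("top",[[447,173],[348,229],[439,239],[399,206]],.03).round(3))
E
```

```text
[[14, 156, 142], [14, 157, 143], [14, 153, 143], [14, 152, 141], [13, 148, 143], [13, 157, 141], [13, 153, 143], [14, 158, 139], [13, 158, 137], [14, 154, 136], [14, 155, 138]] [13, 150, 75]
[[14, 152, 146], [14, 150, 146], [13, 150, 146], [13, 152, 146], [14, 148, 146], [13, 151, 144], [14, 149, 144], [13, 147, 144], [14, 153, 143], [14, 152, 139], [15, 148, 138]] [12, 126, 85]
[[13, 141, 146], [13, 138, 144], [14, 143, 144], [12, 135, 147], [14, 140, 144], [14, 144, 142], [14, 151, 142], [13, 145, 144], [13, 145, 142], [13, 148, 143], [13, 150, 141]] [11, 108, 87]
[[  5.67873106 405.27564843]
 [320.04372036 466.00212059]] [[386.82485602  27.19171695]]
[[0.58171556 0.11207377 0.12      ]] [[ 0.63  -0.356  0.03 ]
 [ 0.51  -0.103  0.03 ]
 [ 0.471 -0.315  0.03 ]
 [ 0.557 -0.23   0.03 ]]
```

View pics/crop1.png

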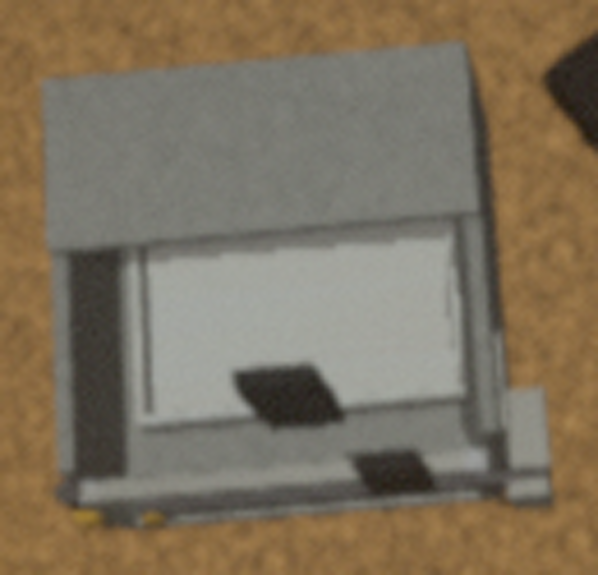

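Run:
```python
from h import *
c=(np.array([[44,80],[465,42],[478,213],[49,248]])+.5)/4.6-.5+[165,95]
P=ray("top",c,.108)[:,:2]; L=np.array([[100,107],[100,-107],[8,-107],[8,107]])/1000
print(P.round(4), [np.linalg.norm(P[i]-P[(i+1)%4]).round(4) for i in range(4)])
A=L-L.mean(0);B=P-P.mean(0);psi=np.arctan2((A[:,0]*B[:,1]-A[:,1]*B[:,0]).sum(),(A*B).sum())
M=np.array([[np.cos(psi),-np.sin(psi)],[np.sin(psi),np.cos(psi)]]);o=P.mean(0)-M@L.mean(0)
print("psi",psi,"o",o)
S=lambda x,y:M@np.array([x,y])/1+o
print("hinge",S(-.109,.107),"tab",S(-.119,-.058), proj("top",[*S(-.119,-.058),.14]))
k=(np.array([[234,368],[312,364],[343,424],[274,428],[353,455],[417,450],[436,490],[370,494]])+.5)/4.6-.5+[165,95]
print("pull,tab store coords mm",((ray("top",k,.103)[:4,:2]-o)@M*1000).round(0).tolist(),((ray("top",k,.140)[4:,:2]-o)@M*1000).round(0).tolist())
im=cv2.imread("pics/top0.png");hsv=cv2.cvtColor(im,cv2.COLOR_BGR2HSV)
print("bench",hsv[260:263,240:250].reshape(-1,3).mean(0),hsv[180,480])
for u,v in((447,173),(348,229),(439,239)):
    print(u,v); 
    w=hsv[v-20:v+21,u-22:u+23]; m=((w[...,0]<15.5)&(w[...,1]>95)).astype(np.uint8)
    m=cv2.morphologyEx(cv2.medianBlur(m,3),cv2.MORPH_CLOSE,np.ones((3,3)))
    m=(cv2.connectedComponentsWithStats(m)[1]==cv2.connectedComponents(m)[1][20,22]).astype(np.uint8)
    pts=np.argwhere(m)[:,::-1]+[u-22,v-20]
    print(cv2.minAreaRect(pts.astype(np.float32)),m.sum(), np.linalg.norm(ray("top",pts.mean(0)[None],.03)))
    W=ray("top",pts,.034)[:,:2].astype(np.float32); print(cv2.minAreaRect(W*1000))
    r=(w[...,2]<95)&(m>0); rp=np.argwhere(r)[:,::-1]+[u-22,v-20]; print("rib",cv2.minAreaRect((ray("top",rp,.05)[:,:2]*1000).astype(np.float32)))
cv2.imwrite("pics/crop2.png",cv2.resize(im[150:300,320:480],None,fx=4.5,fy=4,interpolation=cv2.INTER_CUBIC))
```

```text
[[0.7994 0.2805]
 [0.8052 0.069 ]
 [0.7141 0.0668]
 [0.7107 0.2782]] [np.float64(0.2116), np.float64(0.0911), np.float64(0.2114), np.float64(0.0887)]
psi 0.02238711778307706 o [0.70333047 0.17241808]
hinge [0.59196256 0.27695127] tab [0.58565863 0.11176877] [[248.62316165 194.27273156]]
pull,tab store coords mm [[-58.0, 19.0], [-60.0, -19.0], [-91.0, -33.0], [-90.0, 1.0]] [[-116.0, -43.0], [-116.0, -72.0], [-136.0, -80.0], [-135.0, -49.0]]
bench [ 16.96666667 139.63333333 138.56666667] [ 17 137 134]
447 173
((445.2389831542969, 173.14877319335938), (22.3720760345459, 34.126060485839844), 69.775146484375) 683 0.7215977217528223
((628.8131713867188, -349.3808288574219), (54.71551513671875, 84.72239685058594), 16.245220184326172)
rib ((617.321533203125, -343.0101013183594), (44.09006118774414, 80.69661712646484), 6.531281471252441)
348 229
((346.8000793457031, 228.10003662109375), (22.360679626464844, 30.857736587524414), 63.43495178222656) 644 0.5231842792762332
((512.1897583007812, -100.3287582397461), (52.73410415649414, 73.51107788085938), 22.071247100830078)
rib ((513.0486450195312, -94.08100891113281), (43.321231842041016, 65.7520523071289), 25.104991912841797)
439 239
((439.939208984375, 238.5537872314453), (20.447132110595703, 31.43634033203125), 82.23483276367188) 605 0.5697238425201321
((472.0838623046875, -316.1159973144531), (47.67192459106445, 74.96978759765625), 3.6861283779144287)
rib ((465.2092590332031, -307.9684143066406), (67.5572509765625, 32.28959274291992), 85.94393920898438)
```

View pics/crop2.png

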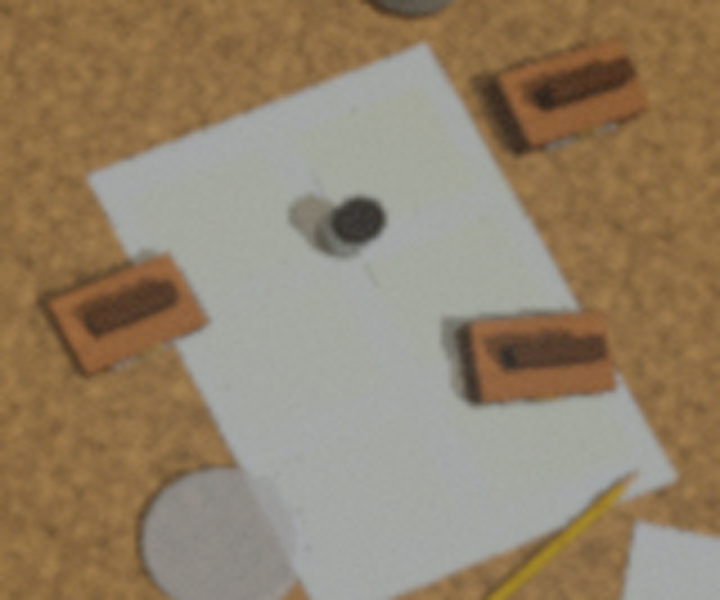

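Crop: three cases with dark ribs and nothing blocking their grip. The vial cap is at crop (358,218), and the pencil tip at (635,475) is near case C. Store yaw is 0.022, and the tab and pull match their expected places.

```bash
cat >> h.py <<'E'
PSI=.0224; O=np.array([.7033,.1724])
def st(x,y,z):  # store mm -> world
    c,s=np.cos(PSI),np.sin(PSI); return np.array([O[0]+(c*x-s*y)/1000,O[1]+(s*x+c*y)/1000,z/1000])
def go(target,yaw,flip=None):
    """turn first, then shift (in the tool axes after the turn)"""
    s,p,q=tcp(); print("pos",p.round(4),"F",s["contact_force"].round(1),"t",round(s["clock"],2),"w",round(s["width"],4),"q6",s["qpos"][5].round(2))
    for k in(0,np.pi):
        y=np.array([np.cos(yaw+k),np.sin(yaw+k),0]);z=np.array([0,0,-1.]);X=R.from_matrix(np.c_[np.cross(y,z),y,z])
        print("turn",((q.inv()*X).as_rotvec()/np.radians(6)).round(2),"then shift",(X.inv().apply(np.asarray(target)-p)*1000).round(1))
def rectfit(n,px,z,off,sc,L):
    P=ray(n,(np.array(px)+.5)/sc-.5+off,z)[:,:2]; A=L-L.mean(0);B=P-P.mean(0)
    a=np.arctan2((A[:,0]*B[:,1]-A[:,1]*B[:,0]).sum(),(A*B).sum()); return P.mean(0),a,[np.linalg.norm(P[i]-P[i-1]).round(4) for i in range(4)]
E
python3 - <<'E'
from h import *
L=np.array([[24,36],[24,-36],[-24,-36],[-24,36]])/1000.
for n,px in dict(A=[(497,75),(618,40),(648,108),(525,147)],B=[(45,300),(165,255),(208,322),(88,374)],C=[(470,322),(605,312),(613,388),(478,402)]).items():
    print(n,rectfit("top",px,.034,[320,150],np.array([4.5,4]),L))
go(st(-119,-58,200),PSI)
E
```

```text
A (array([ 0.62975543, -0.35384075]), np.float64(0.24722943465634442), [np.float64(0.0467), np.float64(0.0706), np.float64(0.0449), np.float64(0.072)])
B (array([ 0.51270768, -0.10243344]), np.float64(0.3729545507355998), [np.float64(0.0489), np.float64(0.069), np.float64(0.0455), np.float64(0.0702)])
C (array([ 0.47191481, -0.31630677]), np.float64(0.0074945898634212705), [np.float64(0.047), np.float64(0.0715), np.float64(0.0448), np.float64(0.0712)])
pos [0.222  0.5299 0.2305] F [-0.2  0.8 -0.8] t 0.1 w 0.0853 q6 -0.12
turn [-1.0e-02  1.0e-02  1.1e+01] then shift [-426.2  354.2   30.5]
turn [-1.0e-02 -2.0e-02 -1.9e+01] then shift [ 426.2 -354.2   30.5]
```

```bash
python3 -m handwheel '[[[0,0,0],[0,0,1],-1],[[0,0,0],[0,0,1],-1],[[0,0,0],[0,0,1],-1],[[0,0,0],[0,0,1],-1],[[0,0,0],[0,0,1],-1],[[0,0,0],[0,0,1],-1],[[0,0,0],[0,0,1],-1],[[0,0,0],[0,0,1],-1],[[0,0,0],[0,0,1],-1],[[0,0,0],[0,0,1],-1],[[0,0,0],[0,0,1],-1],[[0,0,0],[0,0,0],-1]]' 40
python3 -m handwheel '[[[-30,25,0],[0,0,0],-1],[[-36,30,0],[0,0,0],-1],[[-36,30,0],[0,0,0],-1],[[-36,30,0],[0,0,0],-1],[[-36,30,0],[0,0,0],-1],[[-36,30,0],[0,0,0],-1],[[-36,30,0],[0,0,0],-1],[[-36,30,0],[0,0,0],-1],[[-36,30,0],[0,0,0],-1],[[-36,30,0],[0,0,0],-1],[[-36,30,0],[0,0,0],-1],[[-36,29,0],[0,0,0],-1],[[0,0,0],[0,0,0],-1],[[0,0,0],[0,0,0],-1]]'
python3 - <<'E'
from h import *
go(st(-119,-58,100),PSI)
cv2.imwrite("pics/w1.png",vision.get_image("wrist"))
print(wristpix([st(-119,-58,140),st(-119,-43,140),st(-119,-73,140)]))
E
```

```text
clock: 1.6
position: [0.2221, 0.5301, 0.2309]
ee_rot: [0.0, 0.699, 0.715, -0.0]
contact_force: [0.6, -0.5, -0.7]
width: 0.0855
gripper_force: 0.0
clock: 3.35
position: [0.585, 0.1124, 0.2309]
ee_rot: [-0.001, 0.699, 0.715, -0.0]
contact_force: [-0.1, 0.4, -0.8]
width: 0.0853
gripper_force: 0.0
pos [0.585  0.1124 0.2309] F [-0.1  0.4 -0.8] t 3.35 w 0.0853 q6 0.05
turn [-0.01 -0.01  0.  ] then shift [ -0.7   0.6 130.9]
turn [ 1.e-02 -2.e-02 -3.e+01] then shift [  0.7  -0.6 130.9]
[[321.92984369 204.7490089 ]
 [321.9491789  186.65535152]
 [321.9123069  222.14937335]]
```

View pics/w1.png

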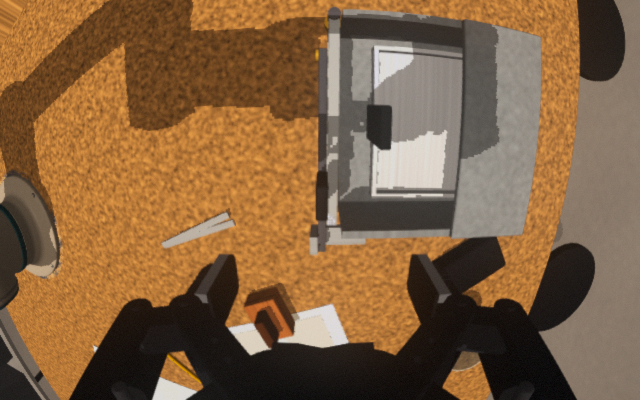

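Wrist view: tab top at (322,187–220), as predicted. The pull is at (379,127). Descending on the tab.

```bash
python3 -m handwheel '[[[0,0,25],[0,0,0],-1],[[0,0,25],[0,0,0],-1],[[0,0,25],[0,0,0],-1],[[0,0,25],[0,0,0],-1],[[0,0,15],[0,0,0],-1],[[0,0,15],[0,0,0],-1],[[0,0,0],[0,0,0],-1],[[0,0,0],[0,0,0],0],[[0,0,0],[0,0,0],0.6],[[0,0,0],[0,0,0],1],[[0,0,0],[0,0,0],1],[[0,0,0],[0,0,0],1],[[0,0,0],[0,0,0],1],[[0,0,0],[0,0,0],1],[[0,0,0],[0,0,0],1],[[0,0,0],[0,0,0],1]]' 60
```

```text
clock: 5.4
position: [0.5854, 0.1121, 0.1016]
ee_rot: [0.0, 0.699, 0.715, -0.0]
contact_force: [-2.4, -0.5, 4.2]
width: 0.0093
gripper_force: 60.7
```

```bash
python3 -m handwheel '[[[0.8,0,-3.9],[0,-0.3,0],1],[[0.8,0,-3.9],[0,-0.3,0],1],[[0.8,0,-3.9],[0,-0.3,0],1],[[0.8,0,-3.9],[0,-0.3,0],1],[[0.8,0,-3.9],[0,-0.3,0],1],[[0.8,0,-3.9],[0,-0.3,0],1],[[0.8,0,-3.9],[0,-0.3,0],1],[[0.8,0,-3.9],[0,-0.3,0],1],[[0,0,0],[0,0,0],1],[[0,0,0],[0,0,0],1]]'
```

```text
clock: 6.65
position: [0.5852, 0.1217, 0.1319]
ee_rot: [0.09, 0.693, 0.709, -0.089]
contact_force: [-3.5, -4.2, 4.3]
width: 0.0096
gripper_force: 60.3
```

```bash
python3 -m handwheel '[[[0.8,-7.8,-0.2],[0.12,0,0.46],1],[[0.8,-7.8,-0.2],[0.12,0,0.46],1],[[0.8,-7.8,-0.2],[0.12,0,0.46],1],[[0.8,-7.8,-0.2],[0.12,0,0.46],1],[[0.8,-7.8,-0.2],[0.12,0,0.46],1],[[0.8,-7.8,-0.2],[0.12,0,0.46],1],[[0,0,0],[0,0,0],1],[[0,0,0],[0,0,0],1]]'
```

```text
clock: 7.65
position: [0.5391, 0.1308, 0.1321]
ee_rot: [0.076, 0.791, 0.598, -0.102]
contact_force: [-3.4, -5.5, 5.1]
width: 0.0092
gripper_force: 60.4
```

```bash
python3 -m handwheel '[[[0,0,0],[0,0,0],-1],[[0,0,0],[0,0,0],-1],[[0,-10,-30],[0,0,0],-1],[[0,-10,-50],[0,0,0],-1],[[0,0,-40],[0,0,0],-1],[[0,0,0],[0,0.6,0],-1],[[0,0,0],[0,0.6,0],-1],[[0,0,0],[0,0.6,0],-1],[[0,0,0],[0,0.6,0],-1],[[0,0,0],[0,0,0],-1],[[0,0,0],[0,0,0],-1],[[0,0,0],[0,0,0],-1],[[0,0,0],[0,0,0],-1],[[0,0,0],[0,0,0],-1],[[0,0,0],[0,0,0],-1],[[0,0,0],[0,0,0],-1],[[0,0,0],[0,0,0],-1],[[0,0,0],[0,0,0],-1],[[0,0,0],[0,0,0],-1],[[0,0,0],[0,0,0],-1]]'
python3 - <<'E'
from h import *
im=vision.get_image("top"); cv2.imwrite("pics/top2.png",im)
s=readout.get_state()
go(st(-64,0,86-19),PSI)
E
```

```text
clock: 10.15
position: [0.5285, 0.1658, 0.2478]
ee_rot: [-0.0, 0.798, 0.603, -0.0]
contact_force: [-0.0, -0.2, -0.9]
width: 0.0852
gripper_force: 0.0
pos [0.5285 0.1658 0.2478] F [0.5 0.  1. ] t 10.2 w 0.0853 q6 0.45
turn [-0.01 -0.   -2.86] then shift [  2.7 110.9 180.8]
turn [-0.000e+00  1.000e-02  2.714e+01] then shift [  -2.7 -110.9  180.8]
```

View pics/top2.png

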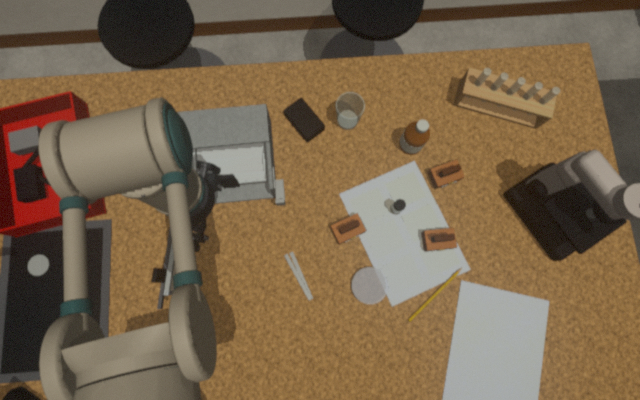

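Gate wide open at (165,270), and the three cases haven't moved. Next, grip the pull.

```bash
python3 -m handwheel '[[[0,0,0],[0,0,-1],-1],[[0,0,0],[0,0,-1],-1],[[0,0,0],[0,0,-0.86],-1],[[2.7,37,0],[0,0,0],-1],[[0,37,0],[0,0,0],-1],[[0,37,0],[0,0,0],-1],[[0,0,0],[0,0,0],-1],[[0,0,30],[0,0,0],-1],[[0,0,30],[0,0,0],-1],[[0,0,30],[0,0,0],-1],[[0,0,30],[0,0,0],-1],[[0,0,25],[0,0,0],-1],[[0,0,20],[0,0,0],-1],[[0,0,13],[0,0,0],-1],[[0,0,0],[0,0,0],0],[[0,0,0],[0,0,0],0.6],[[0,0,0],[0,0,0],1],[[0,0,0],[0,0,0],1],[[0,0,0],[0,0,0],1],[[0,0,0],[0,0,0],1]]'
```

```text
clock: 12.7
position: [0.6391, 0.1712, 0.0705]
ee_rot: [-0.0, 0.699, 0.715, -0.0]
contact_force: [-3.9, -0.2, 6.0]
width: 0.0105
gripper_force: 60.5
```

```bash
python3 -m handwheel '[[[0,0,0],[0,0,0],1],[[0,-8,0],[0,0,0],1],[[0,-12,0],[0,0,0],1],[[0,-16,0],[0,0,0],1],[[0,-16,0],[0,0,0],1],[[0,-16,0],[0,0,0],1],[[0,-16,0],[0,0,0],1],[[0,-16,0],[0,0,0],1],[[0,-16,0],[0,0,0],1],[[0,-12,0],[0,0,0],1],[[0,-8,0],[0,0,0],1],[[0,-3,0],[0,0,0],1],[[0,0,0],[0,0,0],1],[[0,0,0],[0,0,0],1]]'
```

```text
clock: 14.45
position: [0.4993, 0.1673, 0.0704]
ee_rot: [-0.0, 0.699, 0.715, -0.001]
contact_force: [-1.5, -2.2, 8.0]
width: 0.0101
gripper_force: 61.0
```

```bash
python3 -m handwheel '[[[0,-3,0],[0,0,0],1],[[0,0,0],[0,0,0],1],[[0,0,0],[0,0,0],-1],[[0,0,0],[0,0,0],-1],[[0,0,0],[0,0,0],-1],[[0,0,-30],[0,0,0],-1],[[0,0,-40],[0,0,0],-1],[[0,0,-40],[0,0,0],-1],[[0,0,-40],[0,0,0],-1],[[0,0,0],[0,0,0],-1]]'
python3 - <<'E'
from h import *
go([.5127,-.1024,.15],.373)
E
```

```text
clock: 15.7
position: [0.4991, 0.1684, 0.223]
ee_rot: [0.001, 0.699, 0.715, 0.003]
contact_force: [-0.6, 0.0, -0.3]
width: 0.0852
gripper_force: 0.0
pos [0.4991 0.1684 0.223 ] F [-0.6  0.  -0.3] t 15.7 w 0.0852 q6 0.17
turn [ 0.06 -0.01 -3.34] then shift [-257.1  -86.1   73. ]
turn [-1.000e-02 -8.000e-02  2.666e+01] then shift [257.1  86.1  73. ]
```

```bash
python3 -m handwheel '[[[0,0,0],[0,0,-1],-1],[[0,0,0],[0,0,-1],-1],[[0,0,0],[0,0,-1],-1],[[0,0,0],[0,0,-0.34],-1],[[-25,-8,0],[0,0,0],-1],[[-40,-14,0],[0,0,0],-1],[[-48,-16,0],[0,0,0],-1],[[-48,-16,0],[0,0,0],-1],[[-48,-16,0],[0,0,0],-1],[[-48,-16,20],[0,0,0],-1],[[0,0,0],[0,0,0],-1],[[0,0,0],[0,0,0],-1]]'
cat >> h.py <<'E'
def box(p,a,z,hx,hy):
    c,s=np.cos(a),np.sin(a); return np.array([[p[0]+c*x-s*y,p[1]+s*x+c*y,z] for x,y in((hx,hy),(hx,-hy),(-hx,-hy),(-hx,hy))])
def look(name,p,a,base=0.):
    q=[wristpix(box(p,a,base+.034,.024,.036)),wristpix(box(p,a,base+.064,.007,.024))]
    im=vision.get_image("wrist"); cv2.imwrite("pics/"+name+"_raw.png",im); big=cv2.resize(im,None,fx=2,fy=2)
    for k in q: cv2.polylines(big,[np.int32(k*2*8)],True,(0,255,0),1,cv2.LINE_AA,3)
    u,v=np.int32(q[0].mean(0)*2); x0=min(max(u-250,0),780);y0=min(max(v-200,0),400)
    cv2.imwrite("pics/"+name+".png",big[y0:y0+400,x0:x0+500]); print("offset",x0,y0,[k.round(0).tolist() for k in q])
E
python3 - <<'E'
from h import *
go([.5127,-.1024,.039],.373)
look("wB",[.5127,-.1024],.373)
E
```

```text
clock: 17.2
position: [0.5104, -0.1024, 0.1991]
ee_rot: [-0.001, 0.564, 0.825, -0.0]
contact_force: [-0.3, 1.0, 0.3]
width: 0.0853
gripper_force: 0.0
pos [ 0.5104 -0.1024  0.1991] F [-0.3  1.   0.3] t 17.2 w 0.0853 q6 -0.7
turn [-0.02 -0.02 -0.02] then shift [ -0.8   2.2 160.1]
turn [-0.04  0.03 29.98] then shift [  0.8  -2.2 160.1]
offset 396 160 [[[347.0, 146.0], [346.0, 214.0], [301.0, 214.0], [300.0, 146.0]], [[331.0, 164.0], [331.0, 213.0], [316.0, 213.0], [316.0, 164.0]]]
```

View pics/wB.png

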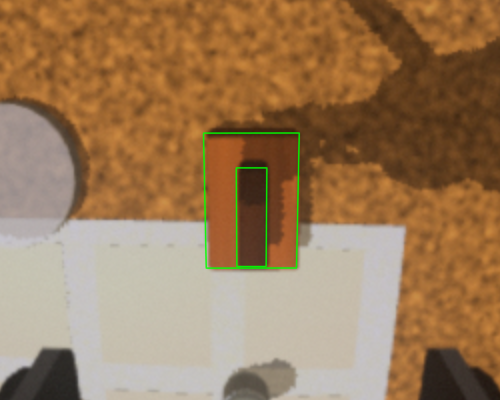

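Overlay matches the case exactly. Descend and grip.

```bash
python3 -m handwheel '[[[-1,2,30],[0,0,0],-1],[[0,0,40],[0,0,0],-1],[[0,0,40],[0,0,0],-1],[[0,0,30],[0,0,0],-1],[[0,0,20],[0,0,0],-1],[[0,0,0],[0,0,0],0],[[0,0,0],[0,0,0],0.6],[[0,0,0],[0,0,0],1],[[0,0,0],[0,0,0],1],[[0,0,0],[0,0,0],1],[[0,0,0],[0,0,0],1],[[0,0,0],[0,0,0],1],[[0,0,-20],[0,0,0],1],[[0,0,-40],[0,0,0],1],[[0,0,-40],[0,0,0],1],[[0,0,-30],[0,0,0],1],[[0,0,0],[0,0,0],1]]' 70
python3 - <<'E'
from h import *
# tray middle in store coords: x=-204+70.5
print(st(-204,0,0))
go(st(-133.5+31,-40,170),PSI)
E
```

```text
clock: 19.38
position: [0.5144, -0.1036, 0.1715]
ee_rot: [0.002, 0.564, 0.826, 0.0]
contact_force: [-0.0, -0.1, -2.8]
width: 0.0125
gripper_force: 68.9
[0.49935118 0.16783078 0.        ]
pos [ 0.5144 -0.1036  0.1715] F [-0.  -0.1 -2.8] t 19.38 w 0.0125 q6 -0.7
turn [0.03 0.02 3.34] then shift [231.7  92.5   1.5]
turn [ -0.03   0.04 -26.66] then shift [-231.7  -92.5    1.5]
```

```bash
python3 -m handwheel '[[[0,0,0],[0,0,0.84],1],[[0,0,0],[0,0,0.84],1],[[0,0,0],[0,0,0.83],1],[[0,0,0],[0,0,0.83],1],[[25,10,0],[0,0,0],1],[[40,16,0],[0,0,0],1],[[40,16,0],[0,0,0],1],[[40,16,0],[0,0,0],1],[[40,16,0],[0,0,0],1],[[30,12,0],[0,0,0],1],[[16,6,0],[0,0,0],1],[[0,0,0],[0,0,0],1],[[0,0,0],[0,0,0],1]]'
python3 - <<'E'
from h import *
go(st(-133.5+31,-40,57),PSI)
look("wB2",st(-102.5,-40,0)[:2],PSI,.016)
E
```

```text
clock: 21.0
position: [0.599, 0.1288, 0.169]
ee_rot: [-0.001, 0.699, 0.715, -0.001]
contact_force: [-1.0, -0.1, -2.3]
width: 0.0126
gripper_force: 68.8
pos [0.599  0.1288 0.169 ] F [-1.  -0.1 -2.3] t 21.0 w 0.0126 q6 0.08
turn [-0.03  0.01 -0.  ] then shift [  1.3   2.8 112. ]
turn [1.e-02 4.e-02 3.e+01] then shift [ -1.3  -2.8 112. ]
offset 398 180 [[[353.0, 152.0], [350.0, 229.0], [298.0, 229.0], [296.0, 151.0]], [[334.0, 173.0], [333.0, 230.0], [316.0, 230.0], [316.0, 173.0]]]
```

View pics/wB2.png

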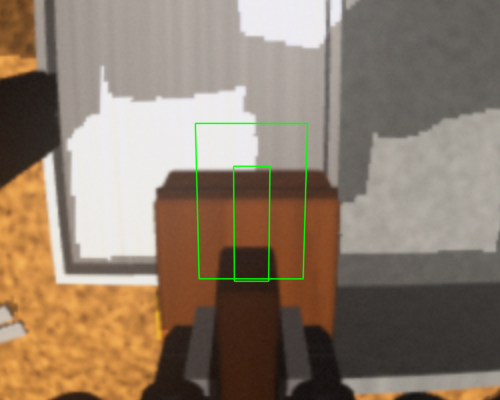

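Case B is held upright over the tray, and its target footprint lies inside the rim. Lower and release.

```bash
python3 -m handwheel '[[[3,3,30],[0,0,0],1],[[0,0,35],[0,0,0],1],[[0,0,25],[0,0,0],1],[[0,0,14],[0,0,0],1],[[0,0,6],[0,0,0],1],[[0,0,3],[0,0,0],1],[[0,0,0],[0,0,0],1]]'
```

```text
clock: 21.92
position: [0.6031, 0.1331, 0.0574]
ee_rot: [-0.0, 0.699, 0.715, 0.0]
contact_force: [0.1, -0.0, -1.8]
width: 0.0129
gripper_force: 68.7
```

```bash
python3 -m handwheel '[[[0,0,2],[0,0,0],1],[[0,0,0],[0,0,0],1],[[0,0,0],[0,0,0],0.3],[[0,0,0],[0,0,0],0.3],[[0,0,-10],[0,0,0],0.3],[[0,0,-40],[0,0,0],0.3],[[0,0,-50],[0,0,0],-1],[[0,0,-40],[0,0,0],-1],[[0,0,0],[0,0,0],-1]]'
python3 - <<'E'
from h import *
go([.4719,-.3163,.19],.0075)
E
```

```text
clock: 23.05
position: [0.6051, 0.1334, 0.1994]
ee_rot: [0.002, 0.699, 0.715, 0.003]
contact_force: [-0.0, -0.5, 0.2]
width: 0.082
gripper_force: 0.0
pos [0.6051 0.1334 0.1994] F [-0.  -0.5  0.2] t 23.05 w 0.082 q6 0.08
turn [ 0.08 -0.01  0.15] then shift [-448.7 -136.6    9.4]
turn [ 2.000e-02  1.200e-01 -2.985e+01] then shift [448.7 136.6   9.4]
```

```bash
python3 -m handwheel '[[[-20,-6,0],[0,0,0.15],-1],[[-40,-12,0],[0,0,0],-1],[[-45,-14,0],[0,0,0],-1],[[-45,-14,0],[0,0,0],-1],[[-45,-14,0],[0,0,0],-1],[[-45,-14,0],[0,0,0],-1],[[-45,-14,0],[0,0,0],-1],[[-45,-14,0],[0,0,0],-1],[[-45,-14,0],[0,0,0],-1],[[-44,-12,5],[0,0,0],-1],[[-29,-9,5],[0,0,0],-1],[[0,0,0],[0,0,0],-1],[[0,0,0],[0,0,0],-1]]'
python3 - <<'E'
from h import *
go([.4719,-.3163,.039],.0075)
look("wC",[.4719,-.3163],.0075)
cv2.imwrite("pics/top3.png",vision.get_image("top"))
E
```

```text
clock: 24.68
position: [0.468, -0.3153, 0.1835]
ee_rot: [-0.002, 0.705, 0.709, -0.0]
contact_force: [-0.6, 0.7, 0.6]
width: 0.0854
gripper_force: 0.0
pos [ 0.468  -0.3153  0.1835] F [-0.6  0.7  0.6] t 24.68 w 0.0854 q6 -0.72
turn [-0.03 -0.03 -0.01] then shift [ -1.    3.9 144.5]
turn [-0.04  0.05 29.99] then shift [  1.   -3.9 144.5]
offset 401 169 [[[351.0, 149.0], [349.0, 220.0], [302.0, 220.0], [300.0, 149.0]], [[334.0, 168.0], [333.0, 220.0], [318.0, 220.0], [318.0, 168.0]]]
```

View pics/wC.png

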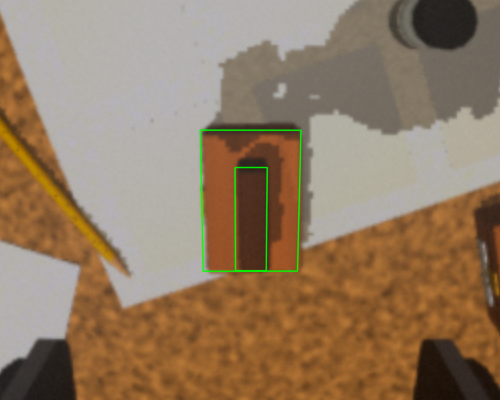

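View pics/top3.png

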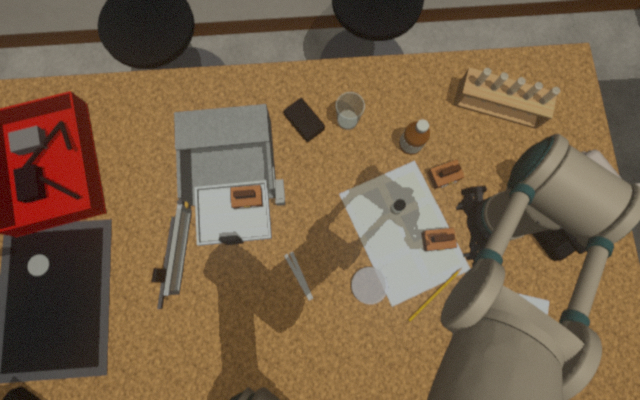

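Case C is centred in the overlay. Top view shows the gate open, tray out, and case B in the tray's rear right at (246,195).

```bash
python3 -m handwheel '[[[-1,4,30],[0,0,0],-1],[[0,0,40],[0,0,0],-1],[[0,0,40],[0,0,0],-1],[[0,0,24],[0,0,0],-1],[[0,0,10],[0,0,0],-1],[[0,0,0],[0,0,0],0],[[0,0,0],[0,0,0],0.6],[[0,0,0],[0,0,0],1],[[0,0,0],[0,0,0],1],[[0,0,0],[0,0,0],1],[[0,0,0],[0,0,0],1],[[0,0,0],[0,0,0],1],[[0,0,-20],[0,0,0],1],[[0,0,-40],[0,0,0],1],[[0,0,-40],[0,0,0],1],[[0,0,-35],[0,0,0],1],[[0,0,0],[0,0,0],1]]' 70
python3 - <<'E'
from h import *
go(st(-133.5+31,40,175),PSI)
E
```

```text
clock: 26.9
position: [0.4747, -0.3181, 0.178]
ee_rot: [0.002, 0.705, 0.71, -0.0]
contact_force: [0.1, -0.9, -1.9]
width: 0.0124
gripper_force: 70.0
pos [ 0.4747 -0.3181  0.178 ] F [ 0.1 -0.9 -1.9] t 26.9 w 0.0124 q6 -0.72
turn [ 0.03  0.03 -0.15] then shift [525.2 137.1   3. ]
turn [ 0.05 -0.05 29.85] then shift [-525.2 -137.1    3. ]
```

```bash
python3 -m handwheel '[[[20,5,0],[0,0,-0.15],1],[[40,10,0],[0,0,0],1],[[45,12,0],[0,0,0],1],[[45,12,0],[0,0,0],1],[[45,12,0],[0,0,0],1],[[45,12,0],[0,0,0],1],[[45,12,0],[0,0,0],1],[[45,12,0],[0,0,0],1],[[45,12,0],[0,0,0],1],[[45,12,0],[0,0,0],1],[[45,12,0],[0,0,0],1],[[30,7,0],[0,0,0],1],[[15,4,0],[0,0,0],1],[[10,2,0],[0,0,0],1],[[0,0,0],[0,0,0],1],[[0,0,0],[0,0,0],1]]'
python3 - <<'E'
from h import *
go(st(-133.5+31,38,57),PSI)
look("wC2",st(-102.5,38,0)[:2],PSI,.016)
E
```

```text
clock: 28.9
position: [0.5974, 0.2049, 0.1756]
ee_rot: [-0.0, 0.699, 0.715, -0.001]
contact_force: [-1.0, -1.8, -1.4]
width: 0.0123
gripper_force: 69.9
pos [0.5974 0.2049 0.1756] F [-1.  -1.8 -1.4] t 28.9 w 0.0123 q6 0.2
turn [-0.02  0.   -0.  ] then shift [  3.2   2.7 118.6]
turn [1.e-02 2.e-02 3.e+01] then shift [ -3.2  -2.7 118.6]
offset 398 172 [[[352.0, 148.0], [350.0, 225.0], [299.0, 225.0], [297.0, 148.0]], [[333.0, 169.0], [333.0, 225.0], [316.0, 225.0], [315.0, 169.0]]]
```

View pics/wC2.png

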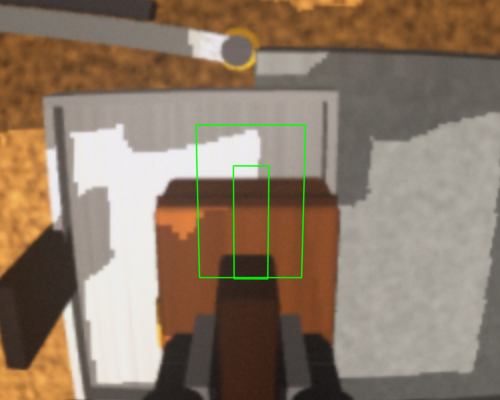

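Case C is held over its slot, which is clear of the rim.

```bash
python3 -m handwheel '[[[3,3,30],[0,0,0],1],[[0,0,40],[0,0,0],1],[[0,0,27],[0,0,0],1],[[0,0,14],[0,0,0],1],[[0,0,6],[0,0,0],1],[[0,0,4],[0,0,0],1],[[0,0,0],[0,0,0],1],[[0,0,0],[0,0,0],0.3],[[0,0,0],[0,0,0],0.3],[[0,0,-10],[0,0,0],0.3],[[0,0,-40],[0,0,0],0.3],[[0,0,-50],[0,0,0],-1],[[0,0,-40],[0,0,0],-1],[[0,0,0],[0,0,0],-1]]'
python3 - <<'E'
from h import *
go([.6298,-.3538,.19],.247)
E
```

```text
clock: 30.7
position: [0.6029, 0.2097, 0.1996]
ee_rot: [0.002, 0.699, 0.715, 0.004]
contact_force: [-0.4, 0.1, -0.3]
width: 0.0821
gripper_force: 0.0
pos [0.6029 0.2097 0.1996] F [-0.4  0.1 -0.3] t 30.7 w 0.0821 q6 0.2
turn [ 0.08 -0.01 -2.14] then shift [-553.  -111.7    9.6]
turn [-2.000e-02 -1.100e-01  2.786e+01] then shift [553.  111.7   9.6]
```

```bash
python3 -m handwheel '[[[0,0,0],[0,0,-0.7],-1],[[0,0,0],[0,0,-0.7],-1],[[0,0,0],[0,0,-0.74],-1],[[-20,-4,0],[0,0,0],-1],[[-40,-8,0],[0,0,0],-1],[[-45,-9,0],[0,0,0],-1],[[-45,-9,0],[0,0,0],-1],[[-45,-9,0],[0,0,0],-1],[[-45,-9,0],[0,0,0],-1],[[-45,-9,0],[0,0,0],-1],[[-45,-9,0],[0,0,0],-1],[[-45,-9,0],[0,0,0],-1],[[-45,-9,0],[0,0,0],-1],[[-45,-9,0],[0,0,0],-1],[[-45,-9,0],[0,0,0],-1],[[-30,-6,0],[0,0,0],-1],[[-13,-3,10],[0,0,0],-1],[[0,0,0],[0,0,0],-1],[[0,0,0],[0,0,0],-1]]'
python3 - <<'E'
from h import *
go([.6298,-.3538,.039],.247)
look("wA",[.6298,-.3538],.247)
E
```

```text
clock: 33.08
position: [0.6278, -0.353, 0.1841]
ee_rot: [-0.001, 0.614, 0.789, 0.0]
contact_force: [-0.2, 0.4, 0.5]
width: 0.0851
gripper_force: 0.0
pos [ 0.6278 -0.353   0.1841] F [-0.2  0.4  0.5] t 33.08 w 0.0851 q6 -0.86
turn [-0.02 -0.02  0.  ] then shift [ -1.3   1.8 145.1]
turn [ 3.e-02 -2.e-02 -3.e+01] then shift [  1.3  -1.8 145.1]
offset 396 168 [[[348.0, 149.0], [347.0, 220.0], [299.0, 220.0], [298.0, 149.0]], [[331.0, 168.0], [331.0, 219.0], [315.0, 219.0], [315.0, 168.0]]]
```

View pics/wA.png

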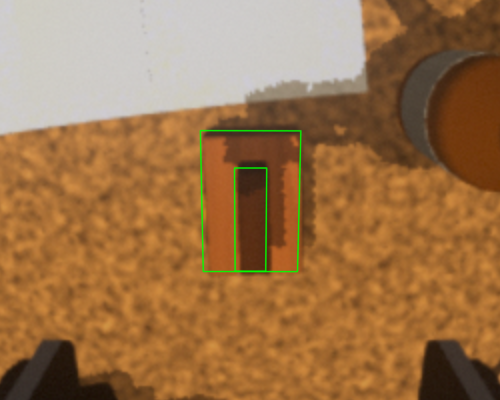

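Run:
```python
from h import *
s,p,q=tcp()
for uv,z in(((422.5,126),.125),((411,143),.01)):
    w=ray("top",uv,z)[0]; print(w.round(3),(q.inv().apply(w-p)*1000).round(0))
```

```text
[ 0.719 -0.283  0.125] [ 46. 106.  60.]
[ 0.719 -0.282  0.01 ] [ 46. 106. 175.]
```

Bottle clears the open fingers (its nearest edge is at 76 mm; the fingers reach 57 mm), and the overlay is centred. Grip case A.

```bash
python3 -m handwheel '[[[-1,2,30],[0,0,0],-1],[[0,0,40],[0,0,0],-1],[[0,0,40],[0,0,0],-1],[[0,0,25],[0,0,0],-1],[[0,0,10],[0,0,0],-1],[[0,0,0],[0,0,0],0],[[0,0,0],[0,0,0],0.6],[[0,0,0],[0,0,0],1],[[0,0,0],[0,0,0],1],[[0,0,0],[0,0,0],1],[[0,0,0],[0,0,0],1],[[0,0,0],[0,0,0],1],[[0,0,-20],[0,0,0],1],[[0,0,-40],[0,0,0],1],[[0,0,-40],[0,0,0],1],[[0,0,-35],[0,0,0],1],[[0,0,0],[0,0,0],1]]' 70
python3 - <<'E'
from h import *
go(st(-133.5-31,-34,175),PSI)
E
```

```text
clock: 35.25
position: [0.6316, -0.3557, 0.177]
ee_rot: [0.002, 0.615, 0.789, -0.0]
contact_force: [0.7, 0.2, -2.7]
width: 0.0125
gripper_force: 69.6
pos [ 0.6316 -0.3557  0.177 ] F [ 0.7  0.2 -2.7] t 35.25 w 0.0125 q6 -0.86
turn [0.03 0.03 2.14] then shift [492.3 -81.    2. ]
turn [ -0.05   0.04 -27.86] then shift [-492.3   81.     2. ]
```

```bash
python3 -m handwheel '[[[0,0,-10],[0,0,0.7],1],[[0,0,0],[0,0,0.7],1],[[0,0,0],[0,0,0.74],1],[[20,-3,0],[0,0,0],1],[[40,-7,0],[0,0,0],1],[[45,-7,0],[0,0,0],1],[[45,-7,0],[0,0,0],1],[[45,-7,0],[0,0,0],1],[[45,-7,0],[0,0,0],1],[[45,-7,0],[0,0,0],1],[[45,-7,0],[0,0,0],1],[[45,-7,0],[0,0,0],1],[[45,-8,0],[0,0,0],1],[[35,-7,0],[0,0,0],1],[[20,-4,5],[0,0,0],1],[[17,-3,5],[0,0,0],1],[[0,0,0],[0,0,0],1],[[0,0,0],[0,0,0],1]]'
python3 - <<'E'
from h import *
go(st(-133.5-31,-34,57),PSI)
look("wA2",st(-164.5,-34,0)[:2],PSI,.016)
E
```

```text
clock: 37.5
position: [0.5384, 0.1343, 0.1746]
ee_rot: [-0.0, 0.699, 0.715, -0.001]
contact_force: [0.6, -0.8, -1.5]
width: 0.0126
gripper_force: 69.4
pos [0.5384 0.1343 0.1746] F [ 0.6 -0.8 -1.5] t 37.5 w 0.0126 q6 0.1
turn [-0.01  0.01  0.  ] then shift [  0.3   1.2 117.6]
turn [-1.e-02 -2.e-02 -3.e+01] then shift [ -0.3  -1.2 117.6]
offset 394 179 [[[350.0, 152.0], [348.0, 228.0], [297.0, 228.0], [295.0, 152.0]], [[331.0, 173.0], [331.0, 229.0], [314.0, 229.0], [314.0, 172.0]]]
```

View pics/wA2.png

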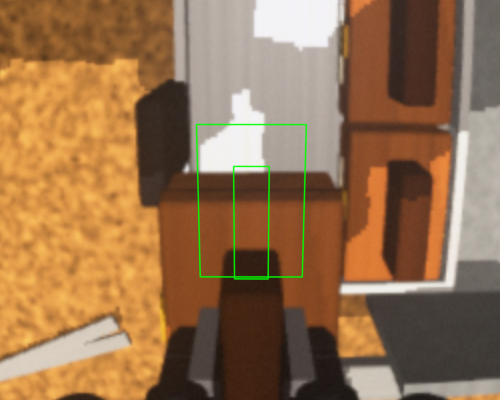

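Both rear cases stand upright with a gap in front of them, and the front slot is clear. Lower case A.

```bash
python3 -m handwheel '[[[0,2,30],[0,0,0],1],[[0,0,40],[0,0,0],1],[[0,0,27],[0,0,0],1],[[0,0,13],[0,0,0],1],[[0,0,6],[0,0,0],1],[[0,0,4],[0,0,0],1],[[0,0,0],[0,0,0],1],[[0,0,0],[0,0,0],0.35],[[0,0,0],[0,0,0],0.35],[[0,0,-10],[0,0,0],0.35],[[0,0,-40],[0,0,0],0.35],[[0,0,-50],[0,0,0],-1],[[0,0,-40],[0,0,0],-1],[[0,0,0],[0,0,0],-1]]'
python3 - <<'E'
from h import *
go(st(-204,0,200),PSI)
im=vision.get_image("wrist");cv2.imwrite("pics/w9.png",im)
E
```

```text
clock: 39.3
position: [0.5425, 0.1357, 0.1992]
ee_rot: [0.002, 0.699, 0.715, 0.003]
contact_force: [-0.5, 0.5, -0.4]
width: 0.0803
gripper_force: 0.0
pos [0.5425 0.1357 0.1992] F [-0.5  0.5 -0.4] t 39.3 w 0.0803 q6 0.1
turn [ 0.07 -0.01  0.01] then shift [ 33.1 -42.4  -0.8]
turn [ 2.000e-02  1.200e-01 -2.999e+01] then shift [-33.1  42.4  -0.8]
```

View pics/w9.png

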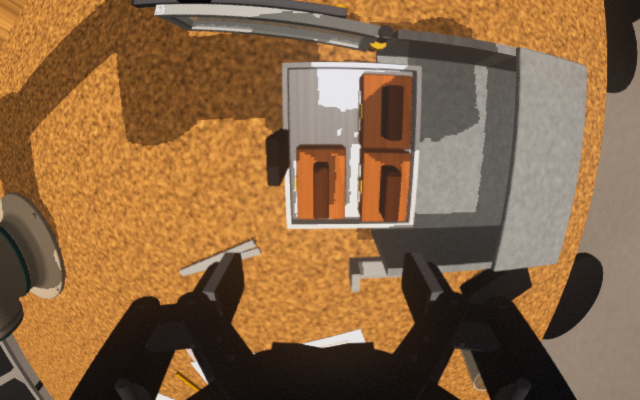

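All three cases stand upright on the tray floor, with the pull at (278,157). Grip the pull off-centre, away from case A's rib, and push the tray home.

```bash
python3 -m handwheel '[[[21,-21,0],[-0.07,0,0],0],[[21,-21,0],[0,0,0],0],[[0,0,0],[0,0,0],0],[[0,0,0],[0,0,0],0],[[0,0,30],[0,0,0],0],[[0,0,40],[0,0,0],0],[[0,0,30],[0,0,0],0],[[0,0,20],[0,0,0],0],[[0,0,8],[0,0,0],0],[[0,0,0],[0,0,0],0],[[0,0,0],[0,0,0],1],[[0,0,0],[0,0,0],1],[[0,0,0],[0,0,0],1],[[0,0,0],[0,0,0],1],[[0,0,0],[0,0,0],1]]' 60
```

```text
clock: 41.22
position: [0.4991, 0.1764, 0.0679]
ee_rot: [0.003, 0.699, 0.715, 0.003]
contact_force: [1.6, -0.7, 5.7]
width: 0.0101
gripper_force: 59.2
```

```bash
python3 -m handwheel '[[[0,5,0],[0,0,0],1],[[0,8,0],[0,0,0],1],[[0,12,0],[0,0,0],1],[[0,14,0],[0,0,0],1],[[0,14,0],[0,0,0],1],[[0,14,0],[0,0,0],1],[[0,14,0],[0,0,0],1],[[0,14,0],[0,0,0],1],[[0,14,0],[0,0,0],1],[[0,12,0],[0,0,0],1],[[0,9,0],[0,0,0],1],[[0,6,0],[0,0,0],1],[[0,3,0],[0,0,0],1],[[0,2,0],[0,0,0],1],[[0,0,0],[0,0,0],1],[[0,0,0],[0,0,0],1]]'
```

```text
clock: 43.22
position: [0.639, 0.1803, 0.0679]
ee_rot: [0.002, 0.699, 0.715, 0.003]
contact_force: [-1.0, 3.3, 5.0]
width: 0.0102
gripper_force: 59.4
```

```bash
python3 -m handwheel '[[[0,3,0],[0,0,0],1],[[0,0,0],[0,0,0],1],[[0,0,0],[0,0,0],1],[[0,-3,0],[0,0,0],1],[[0,0,0],[0,0,0],0],[[0,0,0],[0,0,0],0],[[0,0,-20],[0,0,0],0],[[0,0,-40],[0,0,0],0],[[0,0,-50],[0,0,0],-1],[[0,0,-40],[0,0,0],-1],[[0,0,0],[0,0,0],-1]]'
python3 - <<'E'
from h import *
def tab(g,r=(-10,-165)):
    c,s=np.cos(g),np.sin(g); return -109+r[0]*c+r[1]*s, 107-r[0]*s+r[1]*c
for g in(1.6,1.7,1.75):
    x,y=tab(g); print(g,st(x,y,140), proj("top",[st(x,y,140),st(x,y,90)]).round(1).tolist())
im=cv2.imread("pics/top3.png"); m=(im[255:300,140:200].max(2)<45).astype(np.uint8); n,l,sx,c=cv2.connectedComponentsWithStats(m); print([(sx[i].tolist(),(c[i]+[140,255]).round(1).tolist()) for i in range(1,n)])
g=1.75;go(st(*tab(g),220),PSI-g)
E
```

```text
clock: 44.6
position: [0.6403, 0.1794, 0.2215]
ee_rot: [0.005, 0.699, 0.715, 0.005]
contact_force: [0.6, 0.4, -0.7]
width: 0.0853
gripper_force: 0.0
1.6 [0.4270026  0.28805413 0.14      ] [[165.4, 275.7], [173.6, 276.1]]
1.7 [0.42893694 0.3044639  0.14      ] [[157.4, 275.3], [166.0, 275.8]]
1.75 [0.43051667 0.31257579 0.14      ] [[153.4, 274.8], [162.2, 275.3]]
[([18, 16, 1, 1, 1], [158.0, 271.0]), ([20, 16, 2, 2, 2], [160.5, 271.5]), ([17, 18, 2, 3, 3], [157.7, 274.0]), ([20, 20, 4, 4, 7], [161.1, 276.1]), ([16, 23, 2, 1, 2], [156.5, 278.0]), ([23, 23, 1, 1, 1], [163.0, 278.0]), ([20, 25, 2, 1, 2], [160.5, 280.0])]
pos [0.6403 0.1794 0.2215] F [ 0.6  0.4 -0.7] t 44.6 w 0.0853 q6 0.15
turn [ 0.09 -0.13 16.71] then shift [-228.   -98.8    1.5]
turn [  0.12   0.09 -13.29] then shift [228.   98.8   1.5]
```

```bash
python3 -m handwheel '[[[0,0,-10],[0.09,-0.13,0],-1],[[0,0,0],[0,0,1],-1],[[0,0,0],[0,0,1],-1],[[0,0,0],[0,0,1],-1],[[0,0,0],[0,0,1],-1],[[0,0,0],[0,0,1],-1],[[0,0,0],[0,0,1],-1],[[0,0,0],[0,0,1],-1],[[0,0,0],[0,0,1],-1],[[0,0,0],[0,0,1],-1],[[0,0,0],[0,0,1],-1],[[0,0,0],[0,0,1],-1],[[0,0,0],[0,0,1],-1],[[0,0,0],[0,0,1],-1],[[0,0,0],[0,0,1],-1],[[0,0,0],[0,0,1],-1],[[0,0,0],[0,0,1],-1],[[0,0,0],[0,0,0.7],-1],[[0,0,0],[0,0,0],-1]]'
python3 -m handwheel '[[[-20,-9,0],[0,0,0],-1],[[-36,-16,0],[0,0,0],-1],[[-40,-17,0],[0,0,0],-1],[[-40,-17,0],[0,0,0],-1],[[-40,-17,0],[0,0,0],-1],[[-36,-16,0],[0,0,0],-1],[[-16,-7,10],[0,0,0],-1],[[0,0,0],[0,0,0],-1],[[0,0,0],[0,0,0],-1]]'
python3 - <<'E'
from h import *
def tab(g,r=(-10,-165)):
    c,s=np.cos(g),np.sin(g); return -109+r[0]*c+r[1]*s, 107-r[0]*s+r[1]*c
for g in(1.65,1.7,1.75): print(g,wristpix([st(*tab(g,(-10,-165+d)),140) for d in(15,-15)]).round(1).tolist())
g=1.75;go(st(*tab(g),101),PSI-g)
im=vision.get_image("wrist");cv2.imwrite("pics/w10.png",im)
cv2.imwrite("pics/top4.png",vision.get_image("top"))
E
```

```text
clock: 46.98
position: [0.6374, 0.1793, 0.2259]
ee_rot: [0.007, 0.997, -0.077, -0.002]
contact_force: [-0.8, 0.7, -0.4]
width: 0.0853
gripper_force: 0.0
clock: 48.1
position: [0.4287, 0.312, 0.2162]
ee_rot: [0.007, 0.997, -0.078, -0.001]
contact_force: [-0.1, -0.1, 0.1]
width: 0.0855
gripper_force: 0.0
1.65 [[340.9, 189.7], [343.9, 227.0]]
1.7 [[330.7, 189.8], [332.2, 227.3]]
1.75 [[320.5, 189.5], [320.5, 227.0]]
pos [0.4287 0.312  0.2162] F [-0.1 -0.1  0.1] t 48.1 w 0.0855 q6 2.23
turn [0.14 0.   0.01] then shift [  1.7  -0.8 115.2]
turn [ -0.     0.21 -29.99] then shift [ -1.7   0.8 115.2]
```

View pics/w10.png

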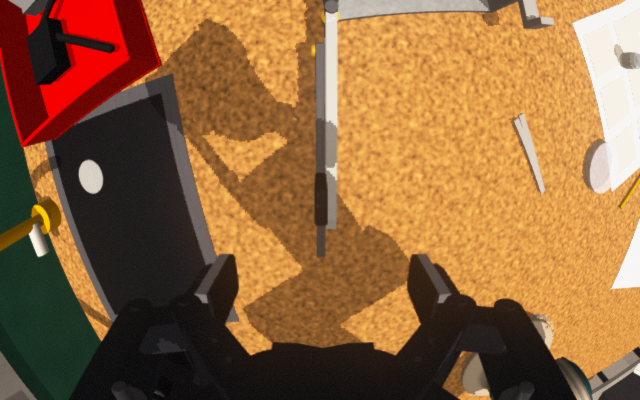

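Wrist view: gate is at its 1.75 stop, with the tab at (320,175–225) as predicted. Descend, grip, lift the bar 0.25.

```bash
python3 -m handwheel '[[[2,-1,20],[0.14,0,0],-1],[[0,0,30],[0,0,0],-1],[[0,0,30],[0,0,0],-1],[[0,0,20],[0,0,0],-1],[[0,0,14],[0,0,0],-1],[[0,0,0],[0,0,0],-1],[[0,0,0],[0,0,0],0],[[0,0,0],[0,0,0],0.6],[[0,0,0],[0,0,0],1],[[0,0,0],[0,0,0],1],[[0,0,0],[0,0,0],1],[[0,0,0],[0,0,0],1],[[0,0,0],[0,0,0],1],[[0,0,0],[0,0,0],1],[[0,0,0],[0,0,0],1]]' 70
python3 -m handwheel '[[[0.8,0,-3.9],[0,-0.3,0],1],[[0.8,0,-3.9],[0,-0.3,0],1],[[0.8,0,-3.9],[0,-0.3,0],1],[[0.8,0,-3.9],[0,-0.3,0],1],[[0.8,0,-3.9],[0,-0.3,0],1],[[0.8,0,-3.9],[0,-0.3,0],1],[[0.8,0,-3.9],[0,-0.3,0],1],[[0.8,0,-3.9],[0,-0.3,0],1],[[0,0,0],[0,0,0],1],[[0,0,0],[0,0,0],1]]'
```

```text
clock: 50.08
position: [0.43, 0.3128, 0.1027]
ee_rot: [-0.0, 0.997, -0.078, -0.0]
contact_force: [-0.3, -2.0, 5.5]
width: 0.0091
gripper_force: 68.9
clock: 51.32
position: [0.4394, 0.3112, 0.1327]
ee_rot: [-0.01, 0.989, -0.077, -0.126]
contact_force: [-2.3, -2.7, 4.0]
width: 0.0093
gripper_force: 69.1
```

```bash
python3 -m handwheel '[[[-0.2,6.2,0],[-0.09,0,-0.37],1],[[-0.3,12.5,0.1],[-0.19,0,-0.74],1],[[-0.3,12.5,0.1],[-0.19,0,-0.74],1],[[-0.3,12.5,0.1],[-0.19,0,-0.74],1],[[-0.3,12.5,0.1],[-0.19,0,-0.74],1],[[-0.3,12.5,0.1],[-0.19,0,-0.74],1],[[-0.3,12.5,0.1],[-0.19,0,-0.74],1],[[-0.3,12.5,0.1],[-0.19,0,-0.74],1],[[-0.3,12.5,0.1],[-0.19,0,-0.74],1],[[-0.3,12.5,0.1],[-0.19,0,-0.74],1],[[0,0,0],[0,0,0],1]]'
cat >> h.py <<'E'
def gate():
    s,p,q=tcp(); ty=q.apply([0,1,0]); yaw=np.arctan2(ty[1],ty[0]); g=PSI-yaw
    tilt=np.arcsin(np.clip(q.apply([0,0,1]) @ np.array([np.sin(yaw),-np.cos(yaw),0]),-1,1))
    c,sn=np.cos(PSI),np.sin(PSI); h=st(-109,107,0)
    d=p-h; dx,dy=(c*d[0]+sn*d[1])*1000,(-sn*d[0]+c*d[1])*1000
    gp=np.arctan2(-dx,-dy)-np.arctan2(10,155.7)
    print("g yaw",g.round(3),"g pos",gp.round(3),"radius",np.hypot(dx,dy).round(1),"(156.0)","tilt",tilt.round(3),"z",p[2].round(4),"F",s["contact_force"].round(1),"w",round(s["width"],4),"grip",s["gripper_force"],"t",s["clock"],"q6",s["qpos"][5].round(2))
E
python3 -c "
from h import *
gate()"
```

```text
clock: 52.7
position: [0.4576, 0.197, 0.1325]
ee_rot: [0.036, 0.947, 0.295, -0.12]
contact_force: [-3.2, -0.4, 5.9]
width: 0.0093
gripper_force: 69.2
g yaw 0.989 g pos 0.992 radius 156.3 (156.0) tilt 0.251 z 0.1325 F [-3.2 -0.4  5.9] w 0.0093 grip 69.15135383605957 t 52.7 q6 1.31
```

```bash
python3 -m handwheel '[[[-0.2,6.2,0],[-0.09,0,-0.37],1],[[-0.3,12.5,0.1],[-0.19,0,-0.74],1],[[-0.3,12.5,0.1],[-0.19,0,-0.74],1],[[-0.3,12.5,0.1],[-0.19,0,-0.74],1],[[-0.3,12.5,0.1],[-0.19,0,-0.74],1],[[-0.3,12.5,0.1],[-0.19,0,-0.74],1],[[-0.3,12.5,0.1],[-0.19,0,-0.74],1],[[-0.3,12.5,0.1],[-0.19,0,-0.74],1],[[-0.3,12.5,0.1],[-0.19,0,-0.74],1],[[-0.3,12.5,0.1],[-0.19,0,-0.74],1],[[-0.2,6.2,0],[-0.09,0,-0.37],1],[[0,0,0],[0,0,0],1]]'
python3 -c "
from h import *
gate()"
```

```text
clock: 54.2
position: [0.5559, 0.125, 0.1323]
ee_rot: [0.079, 0.757, 0.641, -0.096]
contact_force: [-4.1, -1.7, 6.3]
width: 0.0093
gripper_force: 69.2
g yaw 0.189 g pos 0.191 radius 156.2 (156.0) tilt 0.25 z 0.1323 F [-4.1 -1.7  6.3] w 0.0093 grip 69.24606800079346 t 54.2 q6 0.5
```

```bash
python3 -m handwheel '[[[-0.2,6.2,0],[-0.09,0,-0.37],1],[[-0.2,6.2,0],[-0.09,0,-0.37],1],[[-0.2,6.2,0],[-0.09,0,-0.37],1],[[-0.2,6.2,0],[-0.09,0,-0.37],1],[[-0.1,4.7,0],[-0.07,0,-0.28],1],[[0,1.5,0],[0,0,0],1],[[0,0,0],[0,0,0],1],[[0,0,0],[0,0,0],1]]'
python3 -c "
from h import *
gate()"
```

```text
clock: 55.2
position: [0.5859, 0.1211, 0.1325]
ee_rot: [0.087, 0.693, 0.71, -0.089]
contact_force: [-6.2, -2.0, 6.0]
width: 0.0091
gripper_force: 69.3
g yaw -0.001 g pos -0.003 radius 156.0 (156.0) tilt 0.25 z 0.1325 F [-6.2 -2.   6. ] w 0.0091 grip 69.25647139549255 t 55.2 q6 0.31
```

```bash
python3 -m handwheel '[[[-0.6,0.3,3.9],[0,0.3,0],1],[[-0.6,0,3.9],[0,0.3,0],1],[[-0.6,0,3.9],[0,0.3,0],1],[[-0.6,0,3.9],[0,0.3,0],1],[[-0.6,0,3.9],[0,0.3,0],1],[[-0.6,0,3.9],[0,0.3,0],1],[[-0.6,0,3.9],[0,0.3,0],1],[[-0.6,0,3.9],[0,0.3,0],1],[[0,0,1],[0,0,0],1],[[0,0,0],[0,0,0],1],[[0,0,0],[0,0,0],1]]'
python3 -c "
from h import *
gate()"
```

```text
clock: 56.58
position: [0.5867, 0.1116, 0.1025]
ee_rot: [-0.002, 0.698, 0.716, -0.001]
contact_force: [-7.0, -4.3, 13.4]
width: 0.0088
gripper_force: 70.4
g yaw -0.003 g pos -0.01 radius 165.4 (156.0) tilt -0.0 z 0.1025 F [-7.  -4.3 13.4] w 0.0088 grip 70.43588519096375 t 56.575 q6 0.05
```

```bash
python3 -m handwheel '[[[0,0,0],[0,0,0],0.3],[[0,0,0],[0,0,0],-0.5],[[0,0,0],[0,0,0],-0.5],[[0,0,-15],[0,0,0],-0.5],[[0,0,-30],[0,0,0],-0.5],[[0,0,-50],[0,0,0],-1],[[0,0,-50],[0,0,0],-1],[[0,0,-30],[0,0,0],-1],[[0,0,0],[0,0,0],-1],[[0,0,0],[0,0,0],-1],[[0,0,0],[0,0,0],-1],[[0,0,0],[0,0,0],-1],[[0,0,0],[0,0,0],-1]]'
python3 - <<'E'
from h import *
im=vision.get_image("wrist");sc=vision.get_image("scene")
a=im; b=cv2.resize(sc[130:290,320:520],None,fx=2,fy=2)
cv2.imwrite("pics/w11.png",a); 
pad=np.zeros((600,640,3),np.uint8); pad[:280]=a[:280]; pad[280:600,:400]=b; cv2.imwrite("pics/fin.png",pad)
E
```

```text
clock: 58.2
position: [0.588, 0.1123, 0.2752]
ee_rot: [-0.002, 0.699, 0.715, -0.001]
contact_force: [-0.2, -0.5, 0.5]
width: 0.0852
gripper_force: 0.0
```

View pics/fin.png

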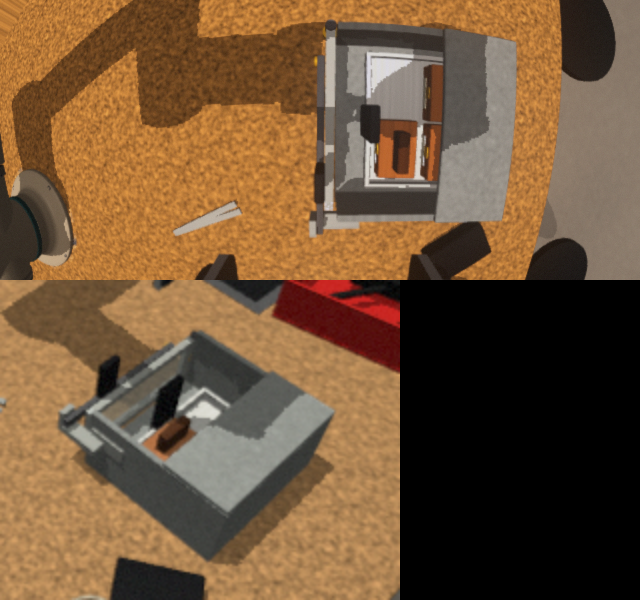

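```bash
python3 -c "
from rig import manip
print(manip.sign_off())"
```

```text
the job is handed in; nothing more can be done
None
```

I handed the job in at about 58 s: all three cases found on the bench stand upright in the closed tray, the gate stayed shut after I let go with the bar behind the catch, and nothing else was seen to move, but I viewed 16 pictures, over your limit of 14.

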